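# Lock the dosing pump's cover with the blade key and test its metering plunger

### The arm

A 6-joint arm with a two-finger parallel gripper is mounted at the origin on the work surface. World frame = base frame: x ahead of the robot, y to its left, z up, the work surface at z = 0. Lengths are in m, angles in rad, forces in N, time in s.
With the tool pointing down it reaches from about 0.325 to 0.875 m from the base axis. Payload 4.4 kg.
Tool frame: the origin (TCP) lies at the very end of the fingers, on their centre line; the grasp point (between the pads) lies 19 mm behind it; y points along the fingers, z is the direction in which the jaws open and shut, and the axes are right-handed (so a half turn about y gives the same grasp; the last joint's range is limited). The gripper opens to 85 mm and grips with 20 to 120 N. Pads are 22 mm wide; open, the fingers measure 114 mm over their backs; the gripper's body (76 mm by 85 mm) begins 54 mm behind the grasp point. The pads swing forward as they close: fully open they stand 13 mm farther back than shut.
Start: joints at [1.085, 0.207, 1.542, -0, 1.393, -0.15], TCP at [0.189, 0.543, 0.231] pointing down, gripper open.
Joint ranges: [-2.73, 2.73], [-0.86, 2.22], [0.23, 2.46], [-1.11, 4.25], [0.08, 2.63], [-2.82, 2.82]. Speed limits (rad/s): [2.79, 2.79, 3.14, 3.14, 3.14, 3.14].

### API

Orientations are given as a rotation vector (axis times angle).
In Python, from rig import env gives the robot as it stands.
- The arm moves only by the tool move_arm, never from a script. Its argument "steps" is a list of rows, each a list of 3 entries, a list of its own where there are three numbers: the shift along the tool's x, y, z in mm, then the turn, a rotation vector about the tool's x, y, z in rad, then the opening, from -1 (shut) to 1 (fully open). In form: [[[x, y, z], [rx, ry, rz], gripper], ...]. A call has 1 to 8 rows; each row is the pose to reach, as a shift and turn from the pose measured when the call began, along the tool's axes at that moment; what a row does not reach only later rows make up. A row lasts 1/10 s, in which the tool goes at most 50 mm and 8.59 degrees, less where a joint would pass 70% of its speed; a pose out of reach is approached as far as the arm can. A call with a gripper value outside its range is refused whole. The fingers move at their own pace and stop on an object; the grip force is fixed at half the most. Time passes only in rows, so rows that repeat a pose let the fingers close. It gives the time, the measured TCP pose, the force and the opening at its end, in the units of the state.
- env.state(): the state, without advancing time (a new reading comes with each control period).
- env.grab_frame(name): name is "scene" or "top"; returns (picture, depth): 480x640x3 uint8, red, green, blue; 480x640 float32, m along the optical axis (not along the pixel's ray), 0 where there is no reading.
- env.camera_params(name): a dict with "camera_matrix" (3x3 intrinsics, pixels), "k1" (the pictures are not rectified: a ray, as slopes to the right and down, at radius r is drawn at 1 + k1 r^2 times it, then the intrinsics apply), "rvec" (rotation vector, rad) and "tvec" (3), from world to camera coordinates, as OpenCV has them. Camera axes: x right, y down, z forward; pixel columns grow to the right and rows downward; lengths in m; the calibration is good to about 2 mm. A picture is of the moment at which its call begins. camera_params takes no time and is no camera call.
- env.close_job(): hands the job in, once; it reports no verdict.
The state is a dict: "t": time; "joint_positions": joint angles; "qd": joint speeds; "effort": joint torques, N m; "eef_pos": TCP position; "eef_rot": TCP orientation; "contact_force": force on the tool from outside, world axes, zero at the start; "wrist_torque": the same for the moment, N m; "width": finger opening in m.
Only numpy, scipy, OpenCV 4.12 (cv2) and the standard library are available. Lean on these libraries where they do the work, as an engineer would, in place of code of your own. Each camera call takes 0.05 s, during which the arm holds its last target.

### The job

Take the paddle-handled blade key out of its stand, set its blade in the slotted cam lock on the pump's sloping cover and turn the lock clockwise until it seats against its stop. Stand the key upright back in the stand it came from, then press the pump's plunger all the way down to its stop, hold it there for a moment and let it spring fully back up. Leave the other key and the other things on the bench where they are.

Things in the scene. Friction and masses are not known exactly. Their poses are not given: they have to be found in the camera images.
- key: Loose steel blade key, 124 mm long, about 0.12 kg, black paddle handle; at first upright in key_stand. Origin: on its axis, at the underside of its round collar (44 mm across, z 0 to 8 mm). z from blade to handle, x along the width of paddle and blade, y their thin way. The same if turned half round
- key_grip (a point): Middle of the key's paddle handle, at z = 38 mm of the key; axes as the key's. Paddle: 50 mm wide (x), 14 mm thick (y), from z = 8 mm (on the collar) to 68 mm of the key
- key_tip (a point): Centre of the blade's tip edge, at z = -56 mm of the key; axes as the key's. Below the collar: neck 10 mm across to z = -22 mm, blade 36 mm wide (x) and 5 mm thick (y) to -50 mm, then a thinner tip 34 x 3 mm to -56 mm
- key_stand: The blade key's dark steel stand, fixed: foot 90 x 70 x 6 mm, two upright cheeks (70 mm long in x, 18 mm thick) 14 mm apart, tops 64 mm up. The gap between them runs along x, open at top and ends; neck and blade hang in it, blade and paddle along x, collar resting on the cheek tops (key origin then 64 mm above the stand's). Origin: centre of underside, z up
- cam_slot (a point): Cam lock on the sloping aluminium cover of the fixed grey pump: steel boss 68 mm across, 18 mm proud, with a slot 48 mm long, 8 wide, 14 deep. Point: centre of the slot's mouth, on the turning axis. z straight out of the cover (30 degrees from vertical, leaning to the robot; pump yawed up to 0.3 rad), x along the slot, y across; turns with the cam
- cam (a joint): Turn of the cam lock, rad, clockwise as seen when looking at the cover. Near 0 (open, starts 0 to 0.25) the slot runs up and down the slope; at 1.571 it meets its stop (seated) and the slot lies level across the slope. Friction about 0.12 N m; stays where left
- plunger_top (a point): Centre of the top of the metering plunger's black round cap (48 mm across, 12 mm thick), on the flat part of the pump, 135 mm to the right of the cam lock as the robot sees it; 126 mm above the bench when up. Moves straight down. The pump is about 200 x 260 mm, 142 mm high at the back
- other_key: A different loose key with a T-shaped cross-bar handle (100 mm bar) and round shank, 123 mm long, standing in another stand of the same shape. Not used: leave it. Origin: centre of its collar's underside
- plunger (a joint): Stroke of the plunger, m: 0 up, 0.020 bottomed on its stop. Spring: about 4 N to start it, 10 N at the stop; it springs back when let go
- gasket: Bystander: a loose flat black rubber gasket ring, 100 mm across, 12 mm thick, to be left alone. Origin: centre of its underside
- carton: Bystander: a loose cardboard carton 110 x 90 x 70 mm, to be left alone. Origin: centre of its underside
- white_carton: Bystander: a loose white carton 120 x 90 x 60 mm, to be left alone. Origin: centre of its underside
- tape_roll: Bystander: a loose brown tape roll lying flat, 90 mm across, 45 mm high, to be left alone. Origin: centre of its underside
- flange: Bystander: a loose blue-painted pump flange with a hub, 100 mm across, 50 mm high, to be left alone. Origin: centre of its underside
- spray_can: Bystander: a loose steel can, 64 mm across, 150 mm high, to be left alone. Origin: centre of its underside
Mind the look-alikes: they are no part of the job. Leave any green, turquoise or yellow look-alike of the key_stand alone.

How it is judged:
By the outcome, as a careful person would: the job done as asked, in the order asked, and still so for the second after the job is handed in, with the robot touching nothing.
It also fails if it takes over 61 s, if anything falls off the work surface, if the arm or the gripper's body presses on something with over 40 N, if the wrist force passes 120 N, or if a joint passes its speed limit or range.

## Working session

There is one attempt and no reset: what is moved stays moved. The work goes in short steps, Python scripts to look and compute and a tool call to move; the robot and the scene stay as the last step left them, time stands still between calls to the robot, and variables do not carry over. Pictures are saved under pics/ and viewed, and the job is handed in when it is done.

Besides the shell and the picture viewer there is one more tool, called after ">>>" as name(argument=value, ...), one argument or row to a line, values as JSON. move_arm: Moves the arm, as the interface text tells. Its arguments: {"type":"object","properties":{"steps":{"type":"array","items":{"type":"array"}}},"required":["steps"]}

```bash
ls; mkdir -p pics; cat > h.py <<'E'
import numpy as np, cv2
from scipy.spatial.transform import Rotation as R
from rig import env
def cam(n):
    p=env.camera_params(n); K=np.array(p["camera_matrix"]);return K,p["k1"],cv2.Rodrigues(np.array(p["rvec"],float))[0],np.array(p["tvec"],float).ravel()
def cloud(n,depth):
    K,k1,Rm,t=cam(n)
    v,u=np.mgrid[0:480,0:640]
    pts=np.stack([u,v],-1).reshape(-1,1,2).astype(float)
    xy=cv2.undistortPoints(pts,K,np.array([k1,0,0,0,0.])).reshape(480,640,2)
    P=np.concatenate([xy,np.ones((480,640,1))],-1)*depth[...,None]
    W=(P-t)@Rm
    W[depth<=0]=np.nan
    return W
def proj(n,p):
    K,k1,Rm,t=cam(n)
    return cv2.projectPoints(np.array(p,float).reshape(-1,1,3),cv2.Rodrigues(Rm)[0],t,K,np.array([k1,0,0,0,0.]))[0].reshape(-1,2)
def grab(n,tag):
    im,d=env.grab_frame(n); np.savez(f'{tag}.npz',im=im,d=d); cv2.imwrite(f'pics/{tag}.png',im[...,::-1]); return im,d
E
python3 - <<'E'
from h import *
grab('scene','s0');grab('top','t0')
for n in('scene','top'):
    K,k1,Rm,t=cam(n);print(n,K.tolist(),k1,(-Rm.T@t).round(3),Rm[2].round(3))
print(env.state())
E
```

```text
pics
scene [[546.0113326805314, 0.0, 331.0452405002615], [0.0, 546.0113326805314, 243.87976357438015], [0.0, 0.0, 1.0]] 0.0005450887373380822 [1.223 0.1   1.093] [-0.591 -0.077 -0.803]
top [[551.0176891403219, 0.0, 320.6547587812029], [0.0, 551.0176891403219, 248.91570517211713], [0.0, 0.0, 1.0]] -0.024586853263888812 [ 0.404 -0.006  1.619] [ 0.058 -0.007 -0.998]
{'t': 0.1, 'joint_positions': array([ 1.08450335e+00,  2.07336598e-01,  1.54282238e+00, -1.56402776e-05,
        1.39349801e+00, -1.50485012e-01]), 'qd': array([-0.00025632, -0.00136124, -0.00369327,  0.0001243 , -0.00030537,
        0.00010118]), 'effort': array([ 3.08355538e-04, -3.84090292e+01, -2.92551309e+01, -1.02881074e-04,
        4.85081604e-03, -1.36225657e-05]), 'eef_pos': array([0.18916388, 0.54226708, 0.23023549]), 'eef_rot': array([-1.55665475,  0.26408585, -0.26308964]), 'contact_force': array([ 0.60672597, -0.8664733 ,  0.67041122]), 'wrist_torque': array([-0.01292115,  0.02655517, -0.04738847]), 'width': 0.08561423887581274}
```

View pics/s0.png

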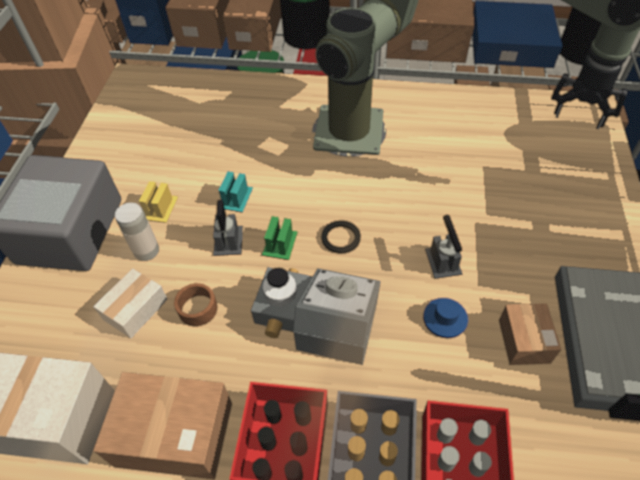

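View pics/t0.png

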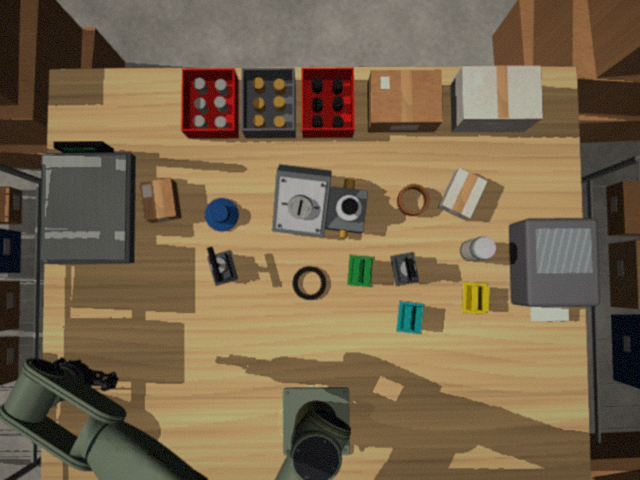

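```bash
python3 - <<'E'
from h import *
s=np.load('s0.npz')['im'];t=np.load('t0.npz')['im']
def z(im,x,y,w=64,h=60): return cv2.resize(im[y:y+h,x:x+w],(400,300),interpolation=cv2.INTER_CUBIC)
o=np.vstack([np.hstack([z(s,195,195),z(s,415,210)]),np.hstack([z(t,375,235),z(t,190,235)])])
cv2.imwrite('pics/z0.png',o[...,::-1])
o=np.hstack([cv2.resize(s[260:350,250:385],(400,300)),cv2.resize(t[155:245,262:382],(400,300))])
cv2.imwrite('pics/z1.png',o[...,::-1])
E
```

```text
(no output)
```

View pics/z0.png

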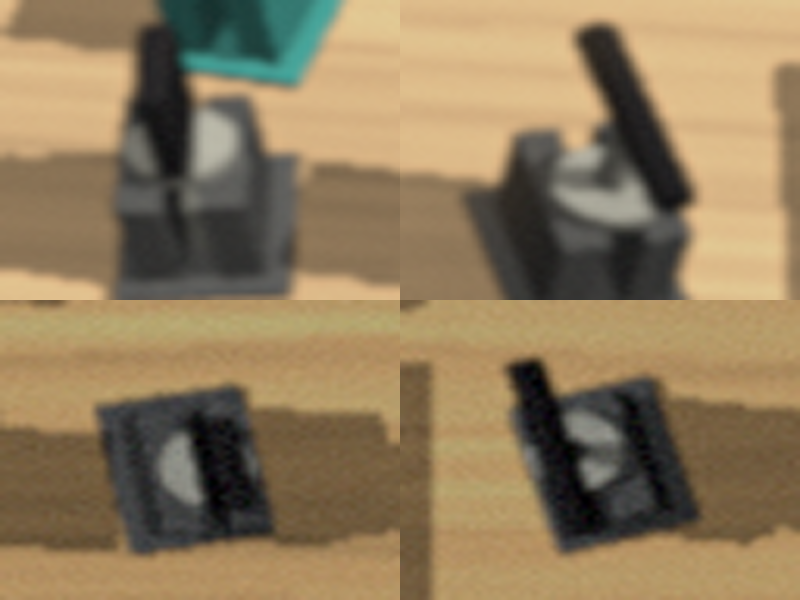

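View pics/z1.png

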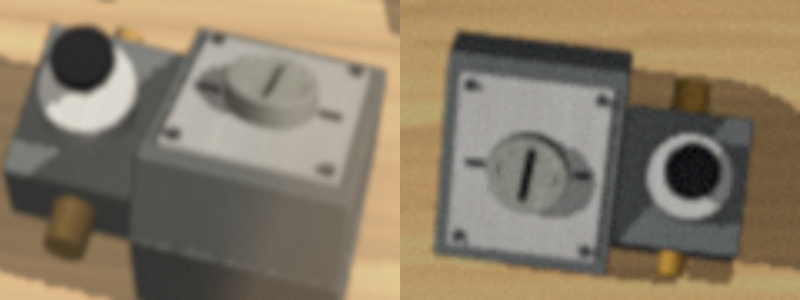

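```bash
python3 - <<'E'
from h import *
for n,f,boxK in(('top','t0',(375,235,64,60)),('scene','s0',(195,190,64,70))):
    d=np.load(f+'.npz');im=d['im'].astype(int);W=cloud(n,d['d'])
    x,y,w,h=boxK
    P=W[y:y+h,x:x+w].reshape(-1,3);C=im[y:y+h,x:x+w].reshape(-1,3)
    def rect(m,nm):
        q=P[m]; 
        if len(q)<4: print(nm,len(q));return
        r=cv2.minAreaRect((q[:,:2]*1000).astype(np.float32)); print(n,nm,len(q),r,q.mean(0).round(4),np.median(q[:,2]).round(4))
    g=np.isfinite(P[:,2])
    rect(g&(P[:,2]>0.08)&(P[:,2]<.16)&(C.sum(1)<150),'paddle')
    rect(g&(P[:,2]>0.124)&(P[:,2]<.16),'paddletop')
    rect(g&(P[:,2]>0.06)&(P[:,2]<.08)&(C.sum(1)>300),'collar')
    rect(g&(P[:,2]>0.055)&(P[:,2]<.078)&(abs(C.max(1)-C.min(1))<40),'cheektop')
    rect(g&(P[:,2]>0.002)&(P[:,2]<.14)&(C.max(1)-C.min(1)<35)&(C.sum(1)<330),'foot+')
    # pump
    W=W.reshape(-1,3);c=im.reshape(-1,3)
E
```

```text
top paddle 140 ((439.3929443359375, -260.08135986328125), (49.54684066772461, 14.331991195678711), 10.005106925964355) [ 0.4391 -0.2585  0.1231] 0.1289
top paddletop 98 ((439.70269775390625, -260.0267333984375), (48.91775131225586, 14.331991195678711), 10.005106925964355) [ 0.4398 -0.2602  0.131 ] 0.131
top collar 56 ((435.70599365234375, -246.7474822998047), (37.2713737487793, 14.236580848693848), 10.126572608947754) [ 0.4367 -0.2479  0.0714] 0.0715
top cheektop 260 ((439.28948974609375, -260.4004821777344), (69.45196533203125, 50.92659378051758), 9.7872314453125) [ 0.4382 -0.2558  0.066 ] 0.0654
top foot+ 634 ((438.0297546386719, -261.2015686035156), (87.9871826171875, 71.74979400634766), 10.830293655395508) [ 0.4371 -0.2537  0.0556] 0.061
scene paddle 177 ((438.46435546875, -259.46099853515625), (52.7709846496582, 14.161309242248535), 4.881586074829102) [ 0.4495 -0.2575  0.1198] 0.1263
scene paddletop 119 ((437.5125427246094, -261.921875), (52.83435821533203, 14.94125747680664), 10.698500633239746) [ 0.4404 -0.2606  0.1319] 0.1323
scene collar 173 ((389.78948974609375, -268.74505615234375), (137.0190887451172, 51.62461853027344), 5.66416597366333) [ 0.4136 -0.2567  0.0697] 0.0702
scene cheektop 353 ((399.17156982421875, -268.18170166015625), (154.69021606445312, 50.737693786621094), 9.434396743774414) [ 0.4453 -0.2567  0.0671] 0.0663
scene foot+ 1111 ((378.493408203125, -278.055419921875), (219.71817016601562, 73.90784454345703), 13.764301300048828) [ 0.4459 -0.2576  0.0516] 0.0451
```

```bash
python3 - <<'E'
from h import *
for n,f,box in(('top','t0',(262,155,120,90)),('scene','s0',(245,255,140,105))):
    d=np.load(f+'.npz');im=d['im'].astype(int);W=cloud(n,d['d'])
    x,y,w,h=box
    P=W[y:y+h,x:x+w].reshape(-1,3);C=im[y:y+h,x:x+w].reshape(-1,3)
    g=np.isfinite(P[:,2])&(P[:,2]>0.03)
    # RANSAC: plane with normal ~30deg
    rng=np.random.default_rng(0);best=0
    Q=P[g]
    def fit(Q,tol,it=3000,prior=None):
        best=0
        for _ in range(it):
            a=Q[rng.choice(len(Q),3,False)];nn=np.cross(a[1]-a[0],a[2]-a[0]);l=np.linalg.norm(nn)
            if l<1e-6: continue
            nn/=l; nn*=np.sign(nn[2])
            if abs(np.degrees(np.arccos(nn[2]))-30)>4: continue
            k=abs((Q-a[0])@nn)<tol
            if k.sum()>best: best=k.sum();bk=k
        c=Q[bk].mean(0);nn=np.linalg.svd(Q[bk]-c)[2][2];nn*=np.sign(nn[2]);return c,nn,best
    c,nn,b=fit(Q,.002)
    yaw=np.arctan2(-nn[1],-nn[0])
    print(n,'cover',c.round(4),nn.round(4),'tilt',np.degrees(np.arccos(nn[2])).round(2),'yaw',yaw.round(4),b)
    hgt=(P-c)@nn
    m=g&(hgt>.0125)&(hgt<.0235)
    # local frame
    ex=np.cross([0,0,1],nn);ex/=np.linalg.norm(ex);ey=np.cross(nn,ex) # ey up the slope
    ey*=np.sign(ey[2]);
    L=np.c_[(P-c)@ex,(P-c)@ey]
    ok=m.copy()
    # restrict to those within cover
    ok&=(abs(L)<.09).all(1)
    med=np.median(L[ok],0)
    ok&=np.linalg.norm(L-med,axis=1)<.04
    cc,rr=cv2.minEnclosingCircle((L[ok]*1000).astype(np.float32))
    hm=np.median(hgt[ok])
    print('boss',ok.sum(),cc,rr,'h',hm,'mean',L[ok].mean(0)*1000)
    print('rect',cv2.minAreaRect((L[ok]*1000).astype(np.float32)))
    ctr=c+nn*.018+ex*cc[0]/1000+ey*cc[1]/1000
    print('ctr',ctr.round(4), 'ex',ex.round(3),'ey',ey.round(3))
    # slot dark pixels
    o2=(np.linalg.norm(L-np.array(cc)/1000,axis=1)<.03)&g
    lum=C.sum(1); th=np.median(lum[o2])*0.6
    print('slot pixels',(o2&(lum<th)).sum(), np.median(lum[o2]))
    # ray projection onto boss-top plane
    K,k1,Rm,t=cam(n);cp=-Rm.T@t
    dr=P-cp; s=((ctr-cp)@nn)/(dr@nn); PP=cp+dr*s[:,None]
    l2=np.c_[(PP-ctr)@ex,(PP-ctr)@ey]*1000
    o2=(np.linalg.norm(l2,axis=1)<28)&g&(lum<th)
    q=l2[o2]; print('slotrect',q.shape,cv2.minAreaRect(q.astype(np.float32)),q.mean(0)); u=np.linalg.svd(q-q.mean(0))[2][0];print('dir ang from upslope (deg)',np.degrees(np.arctan2(u[0],u[1])))
    # plunger
    m=g&(C.sum(1)<120)&(P[:,2]>.115)&(P[:,2]<.135)
    m&=(P[:,1]<ctr[1]-.08)
    q=P[m];print('plunger',m.sum(),cv2.minEnclosingCircle((q[:,:2]*1000).astype(np.float32)),np.median(q[:,2]))
    pr=proj(n,ctr+np.array([ex*0,ex*.034,ey*.034,-ex*.034,-ey*.034,nn*.05]));print(pr.round(1).tolist())
E
```

```text
top cover [0.6189 0.0307 0.0998] [-0.5149  0.056   0.8554] tilt 31.19 yaw -0.1083 1188
boss 352 (-8.15230941772461, -2.8617706298828125) 35.28300476074219 h 0.018755686297509948 mean [-9.07257386 -1.6073193 ]
rect ((-9.802286148071289, -2.896228790283203), (67.0740966796875, 66.37884521484375), 37.124149322509766)
ctr [0.6081 0.04   0.1137] ex [-0.108 -0.994  0.   ] ey [ 0.85  -0.092  0.518]
slot pixels 37 383.0
slotrect (37, 2) ((-0.5645081996917725, -1.2361106872558594), (43.62627029418945, 6.568426609039307), 82.65718078613281) [-0.35572387 -0.92949529]
dir ang from upslope (deg) -172.390148921368
plunger 183 ((642.6500244140625, -74.02937316894531), 62.20039749145508) 0.12522417481692583
[[299.9, 206.6], [312.2, 207.8], [300.8, 195.1], [287.6, 205.3], [299.0, 217.8], [298.4, 214.0]]
scene cover [0.6307 0.04   0.1093] [-0.4885  0.0776  0.8691] tilt 29.65 yaw -0.1575 1613
boss 422 (2.6816599369049072, -16.16725730895996) 35.78852844238281 h 0.018093037519744927 mean [  2.327545   -13.92161964]
rect ((3.625467300415039, -17.833892822265625), (66.24964904785156, 67.3331069946289), 11.387239456176758)
ctr [0.6076 0.0409 0.1169] ex [-0.157 -0.988  0.   ] ey [ 0.858 -0.136  0.495]
slot pixels 13 441.0
slotrect (2, 2) ((1.3930954933166504, 7.987468719482422), (5.260857105255127, 0.0), -100.66690826416016) [1.39309546 7.98746865]
dir ang from upslope (deg) 10.66690334855471
plunger 53 ((616.2809448242188, -94.79668426513672), 18.423227310180664) 0.12579265133368356
[[342.0, 284.0], [326.5, 280.4], [338.3, 291.3], [357.6, 287.5], [345.5, 277.0], [345.2, 262.9]]
```

```bash
python3 - <<'E'
from h import *
from scipy.optimize import least_squares
import pickle
D={}
for n,f in(('top','t0'),('scene','s0')):
    ims=[];ds=[]
    for i in range(3):
        im,d=env.grab_frame(n);ims.append(im);ds.append(np.where(d>0,d,np.nan))
    d=np.load(f+'.npz');ims.append(d['im']);ds.append(np.where(d['d']>0,d['d'],np.nan))
    D[n]=(np.mean(ims,0),np.nan_to_num(np.nanmean(ds,0)))
pickle.dump(D,open('avg.pkl','wb'))
for n in D:
    im,d=D[n];W=cloud(n,d)
    yaw=-.13;nn=np.array([-.5*np.cos(yaw),-.5*np.sin(yaw),.866])
    P=W.reshape(-1,3);C=im.reshape(-1,3)
    near=np.isfinite(P[:,2])&(abs(P[:,0]-.62)<.12)&(abs(P[:,1]-.04)<.12)&(P[:,2]>.04)
    c=np.array([.6081,.04,.115])-nn*.018
    lum=C.sum(1)
    for it in range(6):
        h=(P-c)@nn
        bo=np.linalg.norm(P-c-np.outer(h,nn),axis=1)
        k=near&(abs(h)<.004)&(bo>.037)&(bo<.062)
        # constrained tilt fit
        def res(p): 
            v=np.array([-np.sin(p[2])*np.cos(p[0]),-np.sin(p[2])*np.sin(p[0]),np.cos(p[2])]);return (P[k]-c)@v-p[1]
        r=least_squares(res,[yaw,0,np.pi/6],loss='soft_l1',f_scale=.001)
        yaw=r.x[0];nn=np.array([-np.sin(r.x[2])*np.cos(yaw),-np.sin(r.x[2])*np.sin(yaw),np.cos(r.x[2])]);c=c+nn*r.x[1]
    print(n,'yaw',yaw,'tilt',np.degrees(r.x[2]),k.sum(),'c',c.round(4))
    ex=np.cross([0,0,1],nn);ex/=np.linalg.norm(ex);ex=-ex if ex[1]>0 else ex;ey=np.cross(nn,ex);ey*=np.sign(ey[2])
    h=(P-c)@nn;L=np.c_[(P-c)@ex,(P-c)@ey]*1000
    b=near&(abs(h-.018)<.004)&(np.linalg.norm(L,axis=1)<45)
    rr=cv2.minAreaRect(L[b].astype(np.float32));print('boss',cv2.minEnclosingCircle(L[b].astype(np.float32)),rr,'h',np.median(h[b]))
    br=near&(abs(h)<.004)&(lum>330)&(np.linalg.norm(L,axis=1)<140)
    print('cover rect',cv2.minAreaRect(L[br].astype(np.float32)))
    m=np.isfinite(P[:,2])&(lum<120)&(abs(P[:,2]-.126)<.006)&(abs(P[:,0]-.61)<.06)&(abs(P[:,1]+.09)<.05)
    q=P[m];print('plunger',m.sum(),cv2.minEnclosingCircle((q[:,:2]*1000).astype(np.float32)),np.median(q[:,2]),cv2.minAreaRect((q[:,:2]*1000).astype(np.float32)))
E
```

```text
top yaw -0.127510216168319 tilt 30.159694898435593 879 c [0.6169 0.0389 0.0997]
boss ((-1.6439329385757446, -1.521795630455017), 34.20521545410156) ((-0.619037389755249, -1.2186088562011719), (65.9673843383789, 65.61585235595703), 49.15714645385742) h 0.018037289822582833
cover rect ((23.082412719726562, 1.913848876953125), (174.30592346191406, 198.02862548828125), 89.90223693847656)
plunger 181 ((606.887939453125, -95.45951080322266), 21.023435592651367) 0.1258777512991763 ((607.0914916992188, -95.61914825439453), (38.56768035888672, 41.23186111450195), 2.5313236713409424)
scene yaw -0.13114251658767817 tilt 29.79303277273184 653 c [0.6157 0.039  0.1017]
boss ((0.7681775689125061, -2.511228322982788), 34.62841033935547) ((0.11194229125976562, -1.6688919067382812), (66.00457000732422, 66.95257568359375), 50.552364349365234) h 0.017745590818853248
cover rect ((23.75988006591797, -1.5694122314453125), (196.46873474121094, 183.5130157470703), 0.5204797387123108)
plunger 50 ((612.0869750976562, -95.4952392578125), 19.729719161987305) 0.1266384428268976 ((612.6370239257812, -93.31478118896484), (33.816009521484375, 37.93265914916992), 73.42835998535156)
```

```bash
cat >> h.py <<'E'
def Rdown(az): # tool y down, tool z at azimuth az
    z=np.array([np.cos(az),np.sin(az),0]);y=np.array([0,0,-1.]);return np.c_[np.cross(y,z),y,z]
def plan(p,Rt,s=None):
    s=s or env.state();R0=R.from_rotvec(s['eef_rot']).as_matrix()
    sh=R0.T@(np.array(p)-s['eef_pos'])*1000;rv=R.from_matrix(R0.T@Rt).as_rotvec()
    print('t',round(s['t'],2),'shift',sh.round(1),'turn',rv.round(4),'q6',s['joint_positions'][5].round(2));return sh,rv
# pump
yaw=-.129
nn=np.array([-.5*np.cos(yaw),-.5*np.sin(yaw),np.sqrt(.75)])
ex=np.array([np.sin(yaw),-np.cos(yaw),0]);ey=np.cross(nn,ex);
if ey[2]<0: ey=-ey
cam_c=np.array([.6062,.0407,.1155])
E
python3 - <<'E'
from h import *
import pickle
s=env.state();print(R.from_rotvec(s['eef_rot']).as_matrix().round(3), np.linalg.norm(s['eef_pos'][:2]),np.arctan2(s['eef_pos'][1],s['eef_pos'][0]))
for az in(.175+np.pi/2,.175-np.pi/2): plan([.4395,-.26,.2],Rdown(az))
D=pickle.load(open('avg.pkl','rb'));im,d=D['top'];lum=im.sum(2)
# rectify boss-top plane at 0.25mm/px from both cams
outs=[]
for n in('top','scene'):
    im=D[n][0].astype(np.float32)
    g=np.arange(-45,45,.3)
    A,B=np.meshgrid(g,-g)
    P=cam_c+(A[...,None]*ex+B[...,None]*ey)/1000
    uv=proj(n,P.reshape(-1,3)).astype(np.float32).reshape(A.shape+(2,))
    o=cv2.remap(im,uv[...,0],uv[...,1],cv2.INTER_CUBIC);outs.append(o)
    l=o.sum(2);m=(np.hypot(A,B)<27)&(l<np.median(l[np.hypot(A,B)<25])*.65)
    q=np.c_[A[m],B[m]]
    if len(q)>20:
        u=np.linalg.svd(q-q.mean(0),full_matrices=False)[2][0];u*=np.sign(u[1]);print(n,len(q),q.mean(0),'cw ang',np.arctan2(u[0],u[1]),cv2.minAreaRect(q.astype(np.float32)))
o=np.hstack(outs).clip(0,255).astype(np.uint8);
for k in(150,450):
    cv2.circle(o,(k,150),113,(0,255,0),1)
cv2.imwrite('pics/rect.png',o[...,::-1])
E
```

```text
[[ 0.944 -0.     0.329]
 [-0.329 -0.     0.944]
 [-0.    -1.    -0.   ]] 0.574887541092051 1.2350090421811204
t 0.4 shift [ 500.6   31.3 -675.5] turn [ 4.000e-04 -5.108e-01 -1.000e-04] q6 -0.15
t 0.4 shift [ 500.6   31.3 -675.5] turn [2.0000e-04 2.6308e+00 5.0000e-04] q6 -0.15
top 3771 [-0.10708035  0.20453461] cw ang 0.10263344626422993 ((-0.19126355648040771, -0.044185638427734375), (46.98031997680664, 7.964404582977295), 83.82982635498047)
scene 913 [0.71631982 4.94720701] cw ang 0.0746964778190713 ((0.4230342507362366, 3.3168535232543945), (32.48159408569336, 3.3704628944396973), 84.5596694946289)
```

View pics/rect.png

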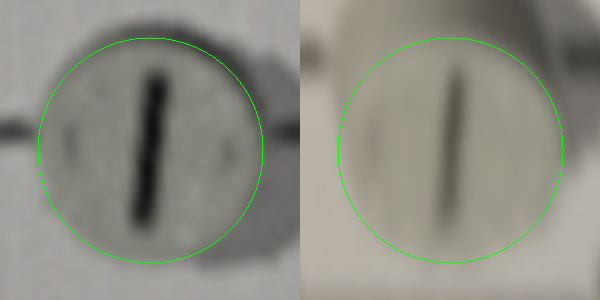

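```bash
python3 - <<'E'
from h import *
plan([.46,.2,.24],Rdown(1.5))
plan([.45,-.1,.24],Rdown(1.6))
plan([.4395,-.26,.22],Rdown(1.746))
E
```

```text
t 0.4 shift [ 368.4   -8.8 -234.5] turn [ 4.00e-04 -2.65e-01 -1.00e-04] q6 -0.15
t 0.4 shift [ 457.8   -8.7 -521. ] turn [ 4.00e-04 -3.65e-01 -1.00e-04] q6 -0.15
t 0.4 shift [ 500.6   11.3 -675.5] turn [ 4.00e-04 -5.11e-01 -1.00e-04] q6 -0.15
```

>>> move_arm(
  steps=[
    [[90, -9, -40], [0, -0.1, 0], 1],
    [[180, -9, -90], [0, -0.15, 0], 1],
    [[280, -9, -160], [0, -0.2, 0], 1],
    [[368, -9, -235], [0, -0.265, 0], 1],
    [[368, -9, -235], [0, -0.265, 0], 1],
    [[368, -9, -235], [0, -0.265, 0], 1],
    [[368, -9, -235], [0, -0.265, 0], 1],
    [[380, -9, -275], [0, -0.265, 0], 1],
  ],
)

```text
t: 1.2
eef_pos: [0.4298, 0.2237, 0.2403]
eef_rot: [-1.57, 0.054, -0.057]
contact_force: [0.3, 0.6, 0.3]
width: 0.0853
```

```bash
python3 - <<'E'
from h import *
print(env.state()['joint_positions'])
plan([.45,-.1,.24],Rdown(1.6))
plan([.4395,-.26,.22],Rdown(1.746))
E
```

```text
[ 3.01145605e-01  3.10753569e-03  1.74646254e+00 -2.19662901e-04
  1.39032143e+00 -1.19878871e+00]
t 1.2 shift [ 4.300e+01  2.000e-01 -3.215e+02] turn [-0.0003 -0.1     0.0017] q6 -1.2
t 1.2 shift [  43.8   20.1 -481.8] turn [-2.00e-04 -2.46e-01  1.70e-03] q6 -1.2
```

>>> move_arm(
  steps=[
    [[43, 0, -100], [0, -0.05, 0], 1],
    [[43, 0, -200], [0, -0.1, 0], 1],
    [[43, 0, -320], [0, -0.1, 0], 1],
    [[44, 10, -400], [0, -0.15, 0], 1],
    [[44, 20, -482], [0, -0.246, 0.002], 1],
    [[44, 20, -482], [0, -0.246, 0.002], 1],
    [[44, 20, -482], [0, -0.246, 0.002], 1],
    [[44, 20, -482], [0, -0.246, 0.002], 1],
  ],
)

```text
t: 2.0
eef_pos: [0.4421, -0.1731, 0.226]
eef_rot: [-1.567, -0.138, 0.137]
contact_force: [0.3, 0.2, -0.1]
width: 0.0855
```

```bash
python3 - <<'E'
from h import *
print(env.state()['joint_positions'])
plan([.4395,-.26,.22],Rdown(1.746))
plan([.4395,-.26,.083],Rdown(1.746))
E
```

```text
[-5.55924394e-01 -5.58112919e-03  1.78539538e+00  2.53756560e-04
  1.36098634e+00 -2.30165229e+00]
t 2.0 shift [-17.7   6.  -85.1] turn [ 0.0003 -0.0003  0.0008] q6 -2.3
t 2.0 shift [-17.8 143.  -85.1] turn [ 0.0003 -0.0003  0.0008] q6 -2.3
```

>>> move_arm(
  steps=[
    [[-18, 6, -85], [0, 0, 0], 1],
    [[-18, 6, -85], [0, 0, 0], 1],
    [[-18, 6, -85], [0, 0, 0], 1],
    [[-18, 6, -85], [0, 0, 0], 1],
    [[-18, 6, -85], [0, 0, 0], 1],
    [[-18, 50, -85], [0, 0, 0], 1],
    [[-18, 50, -85], [0, 0, 0], 1],
  ],
)

```text
t: 2.7
eef_pos: [0.4362, -0.2556, 0.1713]
eef_rot: [-1.559, -0.134, 0.144]
contact_force: [-1.8, 1.3, -0.9]
width: 0.0856
```

```bash
python3 - <<'E'
from h import *
plan([.4395,-.26,.083],Rdown(1.746))
grab('scene','s1');im,_=grab('top','t1');s=np.load('s1.npz')['im']
o=np.hstack([cv2.resize(s[120:270,150:300],(400,400)),cv2.resize(im[210:310,350:450],(400,400))])
cv2.imwrite('pics/a1.png',o[...,::-1])
E
```

```text
t 2.7 shift [ 3.  88.2 -5.6] turn [-0.0083  0.002  -0.0061] q6 -2.45
```

View pics/a1.png

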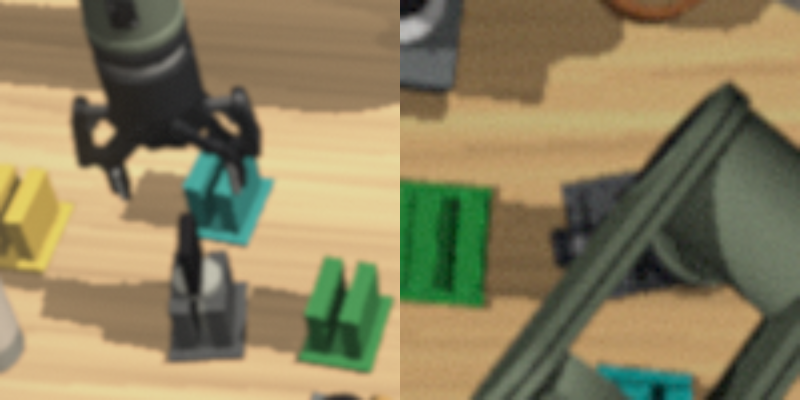

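>>> move_arm(
  steps=[
    [[3, 20, -5.6], [-0.008, 0.002, -0.006], 1],
    [[3, 50, -5.6], [-0.008, 0.002, -0.006], 1],
    [[3, 75, -5.6], [-0.008, 0.002, -0.006], 1],
    [[3, 88, -5.6], [-0.008, 0.002, -0.006], 1],
    [[3, 88, -5.6], [-0.008, 0.002, -0.006], 1],
    [[3, 88, -5.6], [-0.008, 0.002, -0.006], 1],
  ],
)

```text
t: 3.4
eef_pos: [0.4438, -0.2635, 0.0891]
eef_rot: [-1.574, -0.144, 0.132]
contact_force: [0.0, -1.1, -0.2]
width: 0.0855
```

```bash
python3 - <<'E'
from h import *
plan([.4395,-.26,.083],Rdown(1.746));print(env.state()['contact_force'])
E
```

```text
t 3.4 shift [-3.7  6.1  4.3] turn [0.0081 0.0003 0.0068] q6 -2.45
[ 0.04031962 -1.12633439 -0.23293785]
```

>>> move_arm(
  steps=[
    [[-3.7, 6, 4.3], [0.008, 0, 0.007], 1],
    [[-3.7, 6, 4.3], [0.008, 0, 0.007], 1],
    [[-3.7, 6, 4.3], [0.008, 0, 0.007], 1],
  ],
)

```text
t: 3.7
eef_pos: [0.4398, -0.2603, 0.0837]
eef_rot: [-1.567, -0.138, 0.137]
contact_force: [0.3, -0.5, -0.1]
width: 0.0856
```

```bash
python3 - <<'E'
from h import *
plan([.4395,-.26,.083],Rdown(1.746));print(env.state()['contact_force'])
E
```

```text
t 3.7 shift [-0.2  0.7  0.3] turn [0.0011 0.0002 0.0006] q6 -2.45
[ 0.26625535 -0.45213961 -0.13622874]
```

Close.

>>> move_arm(
  steps=[
    [[0, 0.5, 0], [0, 0, 0], -1],
    [[0, 0.5, 0], [0, 0, 0], -1],
    [[0, 0.5, 0], [0, 0, 0], -1],
    [[0, 0.5, 0], [0, 0, 0], -1],
    [[0, 0.5, 0], [0, 0, 0], -1],
    [[0, 0.5, 0], [0, 0, 0], -1],
    [[0, 0.5, 0], [0, 0, 0], -1],
    [[0, 0.5, 0], [0, 0, 0], -1],
  ],
)

```text
t: 4.5
eef_pos: [0.4399, -0.2604, 0.0834]
eef_rot: [-1.568, -0.138, 0.137]
contact_force: [0.2, -0.8, 1.7]
width: 0.0137
```

```bash
python3 - <<'E'
from h import *
plan([.4395,-.26,.083],Rdown(1.746));print(env.state()['contact_force'])
E
```

```text
t 4.5 shift [-0.3  0.4  0.5] turn [0.0014 0.0002 0.0007] q6 -2.45
[ 0.17662    -0.78293592  1.71145832]
```

```bash
cat >> h.py <<'E'
def Rcam(a):
    w=-ex*np.cos(a)+ey*np.sin(a); y=-nn; return np.c_[np.cross(y,w),y,w]
LT=.0754
def tcp(d,c=None): # TCP with tip at depth d
    return (cam_c if c is None else c)+nn*(LT-d)
E
python3 - <<'E'
from h import *
print(tcp(-.04),Rcam(.1).round(3))
plan([.4399,-.2604,.26],Rdown(1.746))
plan(tcp(-.06),Rcam(.1))
E
```

```text
[0.54897943 0.04812267 0.21543933] [[ 0.842  0.496  0.214]
 [-0.21  -0.064  0.976]
 [ 0.498 -0.866  0.05 ]]
t 4.5 shift [ 1.000e-01 -1.766e+02 -2.000e-01] turn [0.0014 0.0002 0.0007] q6 -2.45
t 4.5 shift [ 151.8 -149.7  287.6] turn [-0.0526  0.3954 -0.5233] q6 -2.45
```

>>> move_arm(
  steps=[
    [[0, -10, 0], [0, 0, 0], -1],
    [[0, -30, 0], [0, 0, 0], -1],
    [[0, -60, 0], [0, 0, 0], -1],
    [[0, -95, 0], [0, 0, 0], -1],
    [[0, -130, 0], [0, 0, 0], -1],
    [[0, -165, 0], [0, 0, 0], -1],
    [[0, -180, 0], [0, 0, 0], -1],
    [[0, -180, 0], [0, 0, 0], -1],
  ],
)

```text
t: 5.3
eef_pos: [0.4411, -0.2611, 0.2671]
eef_rot: [-1.572, -0.143, 0.133]
contact_force: [0.7, 0.2, -2.0]
width: 0.0135
```

```bash
python3 - <<'E'
from h import *
plan(tcp(-.06),Rcam(.1));print(env.state())
im,_=grab('scene','s2')
cv2.imwrite('pics/a2.png',cv2.resize(im[60:260,130:330],(600,600))[...,::-1])
E
```

```text
t 5.3 shift [150.5  33.3 288.8] turn [-0.0487  0.3967 -0.518 ] q6 -2.45
{'t': 5.3, 'joint_positions': array([-7.03439684e-01,  4.01171355e-02,  1.65273901e+00, -4.75209945e-05,
        1.44051854e+00, -2.44982093e+00]), 'qd': array([-0.00098091,  0.03910874,  0.06964449, -0.00109116, -0.02677591,
       -0.00065305]), 'effort': array([ 5.93012874e-02, -3.24800885e+01, -3.04200232e+01, -2.43010691e-03,
        1.97048904e-01,  8.25666507e-05]), 'eef_pos': array([ 0.44107894, -0.26110514,  0.26711492]), 'eef_rot': array([-1.5722716 , -0.14250623,  0.13346766]), 'contact_force': array([ 0.66621622,  0.21335116, -2.00800884]), 'wrist_torque': array([ 0.03004247, -0.02702101, -0.04992617]), 'width': 0.01345474079352623}
```

View pics/a2.png

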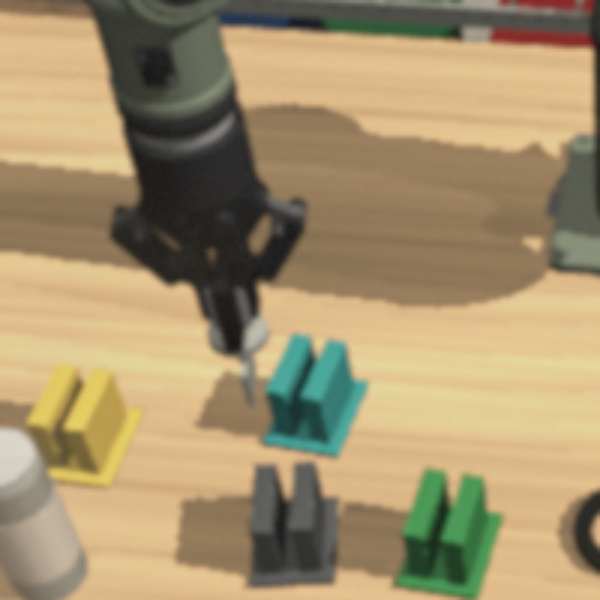

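>>> move_arm(
  steps=[
    [[20, -5, 40], [0, 0.07, -0.08], -1],
    [[42, -5, 80], [-0.01, 0.13, -0.17], -1],
    [[63, -5, 120], [-0.02, 0.2, -0.25], -1],
    [[84, -5, 160], [-0.03, 0.26, -0.33], -1],
    [[105, -5, 200], [-0.04, 0.33, -0.42], -1],
    [[126, -5, 240], [-0.049, 0.397, -0.518], -1],
    [[150, 0, 280], [-0.049, 0.397, -0.518], -1],
    [[150.5, 10, 289], [-0.049, 0.397, -0.518], -1],
  ],
)

```text
t: 6.15
eef_pos: [0.5366, 0.0554, 0.2519]
eef_rot: [-1.528, -0.235, -0.578]
contact_force: [1.0, -1.0, -1.0]
width: 0.0134
```

```bash
python3 - <<'E'
from h import *
plan(tcp(-.05),Rcam(.1));print(env.state()['joint_positions'])
E
```

```text
t 6.15 shift [-6.  28.2 -6.4] turn [-0.0051  0.0036 -0.0067] q6 -1.35
[-0.03280899 -0.19346654  1.98824334 -0.05654549  0.83170712 -1.35265469]
```

>>> move_arm(
  steps=[
    [[-6, 10, -6.4], [-0.005, 0.0036, -0.0067], -1],
    [[-6, 20, -6.4], [-0.005, 0.0036, -0.0067], -1],
    [[-6, 28, -6.4], [-0.005, 0.0036, -0.0067], -1],
    [[-6, 28, -6.4], [-0.005, 0.0036, -0.0067], -1],
    [[-6, 28, -6.4], [-0.005, 0.0036, -0.0067], -1],
    [[-6, 28, -6.4], [-0.005, 0.0036, -0.0067], -1],
  ],
)

```text
t: 6.75
eef_pos: [0.5445, 0.0482, 0.2249]
eef_rot: [-1.532, -0.236, -0.589]
contact_force: [-0.0, 0.1, -0.1]
width: 0.0133
```

```bash
python3 - <<'E'
from h import *
plan(tcp(-.008),Rcam(.1));
s=env.state();R0=R.from_rotvec(s['eef_rot']).as_matrix();tip=s['eef_pos']+R0[:,1]*LT
print('tip rel', (tip-cam_c)@ex*1000,(tip-cam_c)@ey*1000,(tip-cam_c)@nn*1000)
im,_=grab('scene','s3');t,_=grab('top','t3')
o=np.hstack([cv2.resize(im[200:330,270:400],(400,400),interpolation=2),cv2.resize(t[150:260,250:360],(400,400),interpolation=2)])
for n,x0,y0,k,off in(('scene',270,200,400/130,0),('top',250,150,400/110,400)):
    for a in (-.017,.017):
        for dz,c in((0,(255,0,0)),(.05,(0,255,0))):
            for p in proj(n,tip+R0[:,0]*a-nn*(.05-dz)): cv2.circle(o,(int((p[0]-x0)*k)+off,int((p[1]-y0)*k)),2,c,-1)
cv2.imwrite('pics/a3.png',o[...,::-1])
E
```

```text
t 6.75 shift [-1.  42.4  0.4] turn [ 0.0002 -0.001   0.001 ] q6 -1.35
tip rel 0.5081933027797781 0.9493820814725461 50.43737716940264
```

View pics/a3.png

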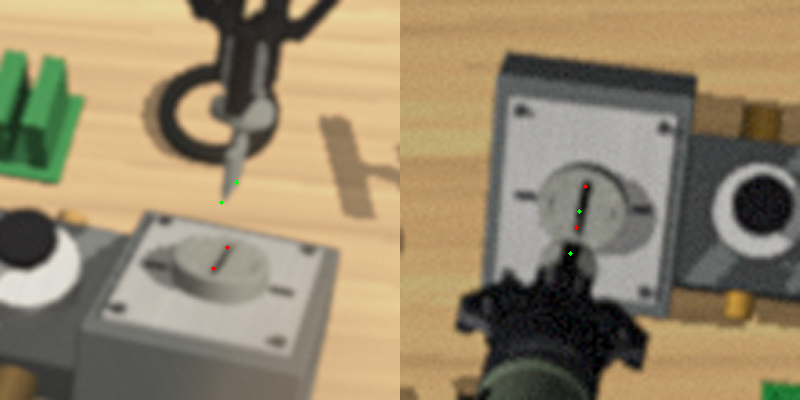

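>>> move_arm(
  steps=[
    [[-1, 15, 0.4], [0, 0, 0.001], -1],
    [[-1, 30, 0.4], [0, 0, 0.001], -1],
    [[-1, 43, 0.4], [0, 0, 0.001], -1],
    [[-1, 45, 0.4], [0, 0, 0.001], -1],
    [[-1, 45, 0.4], [0, 0, 0.001], -1],
    [[-1, 45, 0.4], [0, 0, 0.001], -1],
  ],
)

```text
t: 7.45
eef_pos: [0.5664, 0.0461, 0.1866]
eef_rot: [-1.531, -0.237, -0.589]
contact_force: [-0.3, 0.4, -1.7]
width: 0.0135
```

```bash
python3 - <<'E'
from h import *
plan(tcp(.010),Rcam(.1));
s=env.state();print(s['contact_force']);R0=R.from_rotvec(s['eef_rot']).as_matrix();tip=s['eef_pos']+R0[:,1]*LT
print('tip rel', (tip-cam_c)@ex*1000,(tip-cam_c)@ey*1000,(tip-cam_c)@nn*1000)
im,_=grab('scene','s4');t,_=grab('top','t4')
o=np.hstack([cv2.resize(im[240:310,300:370],(400,400),interpolation=2),cv2.resize(t[170:240,265:335],(400,400),interpolation=2)])
cv2.imwrite('pics/a4.png',o[...,::-1])
E
```

```text
t 7.45 shift [-0.8 16.3 -0.3] turn [-0.0003 -0.0007  0.0017] q6 -1.35
[-0.2710338   0.44743793 -1.7017349 ]
tip rel -0.24154435813494343 0.8840487028759528 6.262770810362465
```

View pics/a4.png

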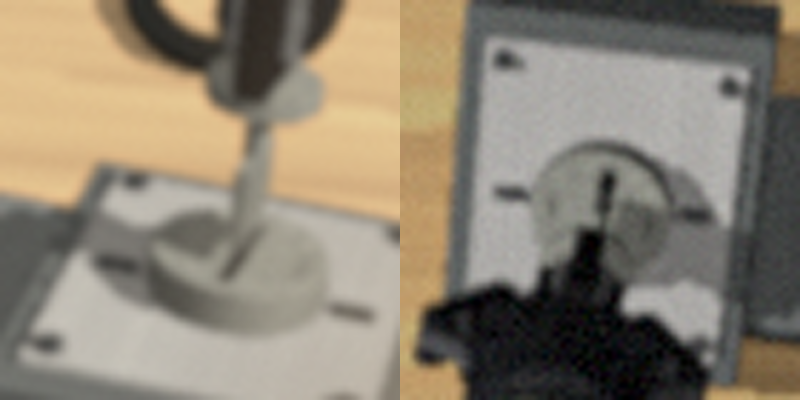

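>>> move_arm(
  steps=[
    [[-0.8, 3, -0.3], [0, 0, 0.002], -1],
    [[-0.8, 6, -0.3], [0, 0, 0.002], -1],
    [[-0.8, 9, -0.3], [0, 0, 0.002], -1],
    [[-0.8, 9, -0.3], [0, 0, 0.002], -1],
  ],
)

```text
t: 7.95
eef_pos: [0.5699, 0.0454, 0.1778]
eef_rot: [-1.531, -0.235, -0.587]
contact_force: [0.0, 0.0, -1.6]
width: 0.013
```

```bash
python3 - <<'E'
from h import *
plan(tcp(.012),Rcam(.1));s=env.state();print(s['contact_force'],s['contact_force']@nn,s['contact_force']@ex,s['contact_force']@ey,s['wrist_torque'])
E
```

```text
t 7.95 shift [0.5 8.9 0.1] turn [-0.0001 -0.0007 -0.0012] q6 -1.35
[ 0.0061283   0.04283793 -1.64506327] -1.4249498830463194 -0.043270346989357084 -0.8220409412830976 [ 0.06386937  0.28964909 -0.00967492]
```

>>> move_arm(
  steps=[
    [[0.5, 2, 0.1], [0, 0, -0.001], -1],
    [[0.5, 4, 0.1], [0, 0, -0.001], -1],
    [[0.5, 6, 0.1], [0, 0, -0.001], -1],
    [[0.5, 8, 0.1], [0, 0, -0.001], -1],
    [[0.5, 8, 0.1], [0, 0, -0.001], -1],
  ],
)

```text
t: 8.45
eef_pos: [0.5742, 0.0449, 0.1707]
eef_rot: [-1.532, -0.235, -0.587]
contact_force: [0.4, 0.2, -0.9]
width: 0.013
```

```bash
python3 - <<'E'
from h import *
plan(tcp(.012),Rcam(.1));s=env.state();print(s['contact_force'],s['contact_force']@nn,s['contact_force']@ex,s['contact_force']@ey,s['wrist_torque'])
im,_=grab('scene','s5');t,_=grab('top','t5')
o=np.hstack([cv2.resize(im[240:310,300:370],(400,400),interpolation=2),cv2.resize(t[170:240,265:335],(400,400),interpolation=2)])
cv2.imwrite('pics/a5.png',o[...,::-1])
E
```

```text
t 8.45 shift [0.3 0.6 0. ] turn [-0.     -0.0007 -0.0008] q6 -1.35
[ 0.35625288  0.18707635 -0.92602526] -0.9665748088607568 -0.23135120836266365 -0.17789384345145592 [ 0.07148882  0.34376723 -0.03069411]
```

View pics/a5.png

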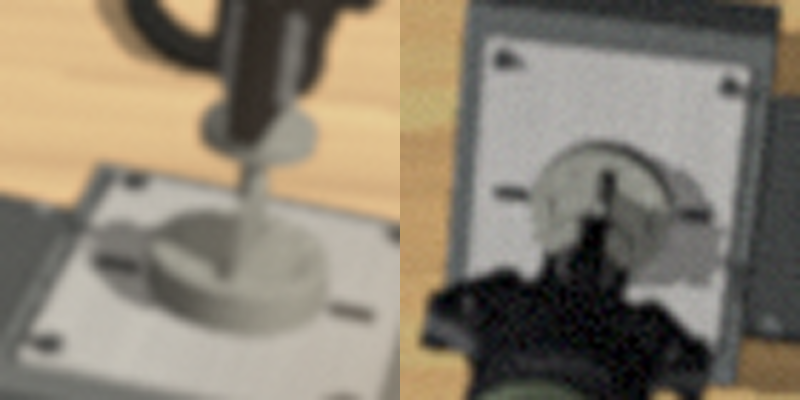

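>>> move_arm(
  steps=[
    [[0, 0, 0], [0, 0.08, 0], -1],
    [[0, 0, 0], [0, 0.17, 0], -1],
    [[0, 0, 0], [0, 0.26, 0], -1],
    [[0, 0, 0], [0, 0.35, 0], -1],
    [[0, 0, 0], [0, 0.44, 0], -1],
    [[0, 0, 0], [0, 0.53, 0], -1],
    [[0, 0, 0], [0, 0.62, 0], -1],
    [[0, 0, 0], [0, 0.7, 0], -1],
  ],
)

```text
t: 9.35
eef_pos: [0.5738, 0.0439, 0.1709]
eef_rot: [-1.241, 0.303, -1.081]
contact_force: [-1.2, -3.6, -0.4]
width: 0.0135
```

```bash
python3 - <<'E'
from h import *
s=env.state();print(s['contact_force'],s['wrist_torque'],s['wrist_torque']@nn)
plan(tcp(.012),Rcam(.8));plan(tcp(.012),Rcam(1.4))
E
```

```text
[-1.17952676 -3.59751467 -0.3897828 ] [-0.74065054  0.66897356 -0.28513915] 0.1633397232468663
t 9.35 shift [-0.4  0.8  1.1] turn [ 0.0023 -0.0026  0.0004] q6 -0.64
t 9.35 shift [-0.4  0.8  1.1] turn [0.0021 0.5974 0.0011] q6 -0.64
```

>>> move_arm(
  steps=[
    [[0, 0, 0], [0, 0.09, 0], -1],
    [[0, 0, 0], [0, 0.18, 0], -1],
    [[0, 0, 0], [0, 0.27, 0], -1],
    [[0, 0, 0], [0, 0.36, 0], -1],
    [[0, 0, 0], [0, 0.45, 0], -1],
    [[0, 0, 0], [0, 0.54, 0], -1],
    [[0, 0, 0], [0, 0.6, 0], -1],
  ],
)

```text
t: 10.05
eef_pos: [0.5733, 0.0434, 0.1706]
eef_rot: [-0.891, 0.759, -1.44]
contact_force: [-1.8, -1.7, -0.1]
width: 0.0132
```

```bash
python3 - <<'E'
from h import *
s=env.state();print(s['contact_force'],s['wrist_torque'],s['wrist_torque']@nn)
plan(tcp(.012),Rcam(1.571))
E
```

```text
[-1.77241687 -1.67456837 -0.12753111] [-0.32051821  0.59572932 -0.09863997] 0.11182085301129369
t 10.05 shift [-1.3  0.8  1.2] turn [0.0027 0.1665 0.0027] q6 -0.04
```

>>> move_arm(
  steps=[
    [[0, 0, 0], [0, 0.08, 0], -1],
    [[0, 0, 0], [0, 0.15, 0], -1],
    [[0, 0, 0], [0, 0.21, 0], -1],
    [[0, 0, 0], [0, 0.26, 0], -1],
    [[0, 0, 0], [0, 0.26, 0], -1],
  ],
)

```text
t: 10.55
eef_pos: [0.573, 0.0434, 0.1705]
eef_rot: [-0.711, 0.951, -1.574]
contact_force: [-1.2, -0.2, -0.1]
width: 0.0132
```

```bash
python3 - <<'E'
from h import *
s=env.state();print(s['contact_force'],s['wrist_torque'],s['wrist_torque']@nn)
plan(tcp(.012),Rcam(1.571))
E
```

```text
[-1.15965991 -0.21684812 -0.08599771] [-0.08984703  0.47121878 -0.05613598] 0.026244445206189532
t 10.55 shift [-1.7  0.8  1.1] turn [ 0.0029 -0.0931  0.0033] q6 0.22
```

>>> move_arm(
  steps=[
    [[0, 0, 0], [0, 0.04, 0], -1],
    [[0, 0, 0], [0, 0.08, 0], -1],
    [[0, 0, 0], [0, 0.08, 0], -1],
  ],
)

```text
t: 10.85
eef_pos: [0.5729, 0.0433, 0.1704]
eef_rot: [-0.656, 1.006, -1.611]
contact_force: [-0.5, 1.2, -0.7]
width: 0.0133
```

```bash
python3 - <<'E'
from h import *
s=env.state();print(s['contact_force'],s['wrist_torque'],s['wrist_torque']@nn)
plan(tcp(.012),Rcam(1.571))
im,_=grab('scene','s6');t,_=grab('top','t6')
o=np.hstack([cv2.resize(im[240:310,300:370],(400,400),interpolation=2),cv2.resize(t[170:240,265:335],(400,400),interpolation=2)])
cv2.imwrite('pics/a6.png',o[...,::-1])
E
```

```text
[-0.4884991   1.21434246 -0.70499416] [-0.44004101  0.51095474  0.78651775] 0.9322019663647434
t 10.85 shift [-1.9  0.8  1.1] turn [ 0.0028 -0.1685  0.0042] q6 0.29
```

View pics/a6.png

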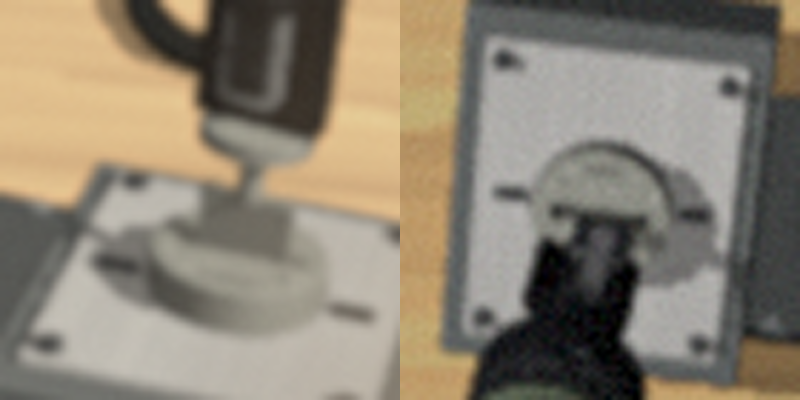

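>>> move_arm(
  steps=[
    [[0, 0, 0], [0, 0.03, 0], -1],
    [[0, 0, 0], [0, 0.03, 0], -1],
    [[0, 0, 0], [0, -0.03, 0], -1],
    [[0, 0, 0], [0, -0.09, 0], -1],
    [[0, 0, 0], [0, -0.11, 0], -1],
    [[0, 0, 0], [0, -0.11, 0], -1],
  ],
)

```text
t: 11.55
eef_pos: [0.5731, 0.0433, 0.1707]
eef_rot: [-0.733, 0.928, -1.559]
contact_force: [-0.4, 0.3, -0.9]
width: 0.0137
```

```bash
python3 - <<'E'
from h import *
s=env.state();print(s['contact_force'],s['wrist_torque'],s['wrist_torque']@nn)
plan(tcp(.012),Rcam(1.571));plan(tcp(-.05),Rcam(1.571))
E
```

```text
[-0.37895117  0.33925268 -0.872227  ] [ 0.04586517  0.34186244 -0.01530243] -0.014005310177673392
t 11.55 shift [-1.7  0.9  1. ] turn [ 0.0026 -0.0623  0.0033] q6 0.19
t 11.55 shift [ -1.5 -61.1   0.8] turn [ 0.0026 -0.0623  0.0033] q6 0.19
```

Torque free; withdraw along the axis.

>>> move_arm(
  steps=[
    [[0, -5, 0], [0, 0, 0], -1],
    [[0, -12, 0], [0, 0, 0], -1],
    [[0, -25, 0], [0, 0, 0], -1],
    [[0, -45, 0], [0, 0, 0], -1],
    [[0, -75, 0], [0, 0, 0], -1],
    [[0, -100, 0], [0, 0, 0], -1],
    [[0, -100, 0], [0, 0, 0], -1],
  ],
)

```text
t: 12.25
eef_pos: [0.5254, 0.0504, 0.2627]
eef_rot: [-0.725, 0.922, -1.561]
contact_force: [1.1, 0.5, -1.4]
width: 0.0133
```

```bash
python3 - <<'E'
from h import *
print(env.state()['joint_positions'],env.state()['contact_force'])
for az in(1.746,1.746-np.pi): plan([.4399,-.2604,.27],Rdown(az))
im,_=grab('scene','s7');t,_=grab('top','t7')
o=np.hstack([cv2.resize(im[160:310,260:410],(400,400),interpolation=2),cv2.resize(t[170:240,265:335],(400,400),interpolation=2)])
cv2.imwrite('pics/a7.png',o[...,::-1])
g=np.arange(-45,45,.3);A,B=np.meshgrid(g,-g)
P=cam_c+(A[...,None]*ex+B[...,None]*ey)/1000
for n,f in(('top',t),('scene',im)):
    uv=proj(n,P.reshape(-1,3)).astype(np.float32).reshape(A.shape+(2,))
    o=cv2.remap(f.astype(np.float32),uv[...,0],uv[...,1],cv2.INTER_CUBIC);l=o.sum(2);m=(np.hypot(A,B)<26)&(l<np.median(l[np.hypot(A,B)<25])*.7)
    cv2.imwrite(f'pics/r7{n}.png',o[...,::-1])
    q=np.c_[A[m],B[m]];print(n,len(q))
    if len(q)>9: print(q.mean(0),cv2.minAreaRect(q.astype(np.float32)))
E
```

```text
[-0.04009397 -0.23956558  2.00602441 -0.06255814  0.84775447  0.18141138] [ 1.12496646  0.47776118 -1.35461411]
t 12.25 shift [320.8 -28.3 -14.7] turn [-0.3815 -1.8867  0.4903] q6 0.18
t 12.25 shift [320.8 -28.3 -14.7] turn [-0.4443  1.1731 -0.3457] q6 0.18
top 3652
[-0.89351041 -0.81333516] ((-0.4499988555908203, -0.75), (8.100000381469727, 47.099998474121094), 90.0)
scene 0[ WARN:0@6.312] global loadsave.cpp:1063 imwrite_ Unsupported depth image for selected encoder is fallbacked to CV_8U.
```

View pics/a7.png

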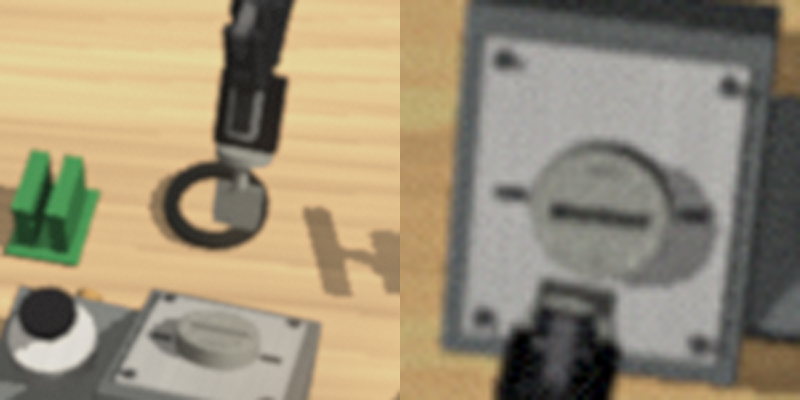

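View pics/r7scene.png

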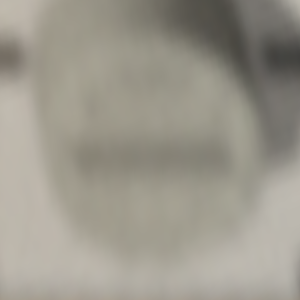

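>>> move_arm(
  steps=[
    [[40, -4, -2], [-0.055, 0.145, -0.043], -1],
    [[80, -8, -4], [-0.11, 0.29, -0.086], -1],
    [[120, -11, -6], [-0.165, 0.435, -0.13], -1],
    [[160, -14, -8], [-0.22, 0.58, -0.17], -1],
    [[200, -18, -9], [-0.275, 0.725, -0.213], -1],
    [[240, -21, -11], [-0.33, 0.87, -0.256], -1],
    [[280, -25, -13], [-0.385, 1.015, -0.3], -1],
    [[310, -27, -14], [-0.444, 1.173, -0.346], -1],
  ],
)

```text
t: 13.15
eef_pos: [0.4408, -0.2523, 0.2639]
eef_rot: [-0.25, 2.046, -2.105]
contact_force: [0.5, 0.2, -1.1]
width: 0.0136
```

```bash
python3 - <<'E'
from h import *
print(env.state()['joint_positions'])
plan([.4399,-.2604,.20],Rdown(1.746-np.pi))
E
```

```text
[-0.68691137  0.01554569  1.68484704 -0.00565995  1.40784723  0.62616696]
t 13.15 shift [ 3.9 64.1  5.6] turn [-0.0297  0.0833 -0.0163] q6 0.63
```

>>> move_arm(
  steps=[
    [[4, 10, 5.6], [-0.03, 0.083, -0.016], -1],
    [[4, 30, 5.6], [-0.03, 0.083, -0.016], -1],
    [[4, 50, 5.6], [-0.03, 0.083, -0.016], -1],
    [[4, 60, 5.6], [-0.03, 0.083, -0.016], -1],
    [[4, 60, 5.6], [-0.03, 0.083, -0.016], -1],
    [[4, 60, 5.6], [-0.03, 0.083, -0.016], -1],
    [[4, 60, 5.6], [-0.03, 0.083, -0.016], -1],
  ],
)

```text
t: 13.85
eef_pos: [0.4405, -0.2607, 0.2052]
eef_rot: [-0.186, 2.127, -2.13]
contact_force: [0.9, 0.5, -0.4]
width: 0.0134
```

```bash
python3 - <<'E'
from h import *
plan([.4399,-.2604,.15],Rdown(1.746-np.pi))
s=env.state();R0=R.from_rotvec(s['eef_rot']).as_matrix();tip=s['eef_pos']+R0[:,1]*LT
im,_=grab('scene','s8');o=cv2.resize(im[150:260,170:280],(600,600),interpolation=2);k=600/110
for d in(0,-.13): 
  for a in(-.017,.017):
    p=proj('scene',tip+[0,0,d]+R0[:,0]*a)[0];cv2.circle(o,(int((p[0]-170)*k),int((p[1]-150)*k)),3,(255,0,0),-1)
cv2.imwrite('pics/a8.png',o[...,::-1])
E
```

```text
t 13.85 shift [ 0.6 55.2 -0.5] turn [-0.0013  0.0006 -0.0016] q6 0.69
```

View pics/a8.png

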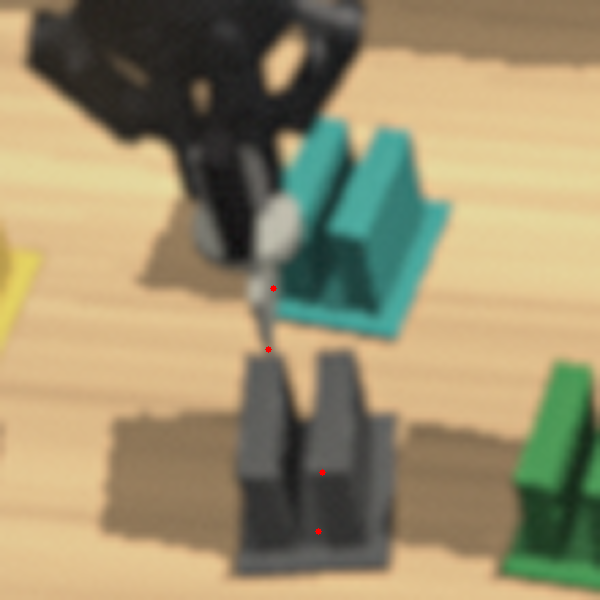

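>>> move_arm(
  steps=[
    [[0.6, 20, -0.5], [-0.001, 0, -0.002], -1],
    [[0.6, 40, -0.5], [-0.001, 0, -0.002], -1],
    [[0.6, 55, -0.5], [-0.001, 0, -0.002], -1],
    [[0.6, 70, -0.5], [-0.001, 0, -0.002], -1],
    [[0.6, 85, -0.5], [-0.001, 0, -0.002], -1],
    [[0.6, 100, -0.5], [-0.001, 0, -0.002], -1],
    [[0.6, 110, -0.5], [-0.001, 0, -0.002], -1],
    [[0.6, 110, -0.5], [-0.001, 0, -0.002], -1],
  ],
)

```text
t: 14.7
eef_pos: [0.4397, -0.2603, 0.0947]
eef_rot: [-0.189, 2.13, -2.13]
contact_force: [0.2, -0.0, -1.2]
width: 0.0133
```

```bash
python3 - <<'E'
from h import *
plan([.4399,-.2604,.0834],Rdown(1.746-np.pi));print(env.state()['contact_force'])
E
```

```text
t 14.7 shift [-0.2 11.3  0.2] turn [-0.      0.0008  0.0009] q6 0.69
[ 0.22957373 -0.02624239 -1.18284677]
```

>>> move_arm(
  steps=[
    [[0, 4, 0], [0, 0, 0], -1],
    [[0, 8, 0], [0, 0, 0], -1],
    [[0, 10.5, 0], [0, 0, 0], -1],
    [[0, 11.5, 0], [0, 0, 0], -1],
    [[0, 11.5, 0], [0, 0, 0], -1],
  ],
)

```text
t: 15.2
eef_pos: [0.4399, -0.2604, 0.0834]
eef_rot: [-0.189, 2.129, -2.13]
contact_force: [0.3, 0.6, -1.2]
width: 0.013
```

```bash
python3 - <<'E'
from h import *
plan([.4399,-.2604,.0834],Rdown(1.746-np.pi));print(env.state()['contact_force'])
E
```

```text
t 15.2 shift [0. 0. 0.] turn [-0.0003  0.0008  0.0006] q6 0.69
[ 0.31594685  0.60406853 -1.22345848]
```

>>> move_arm(
  steps=[
    [[0, 0.7, 0], [0, 0, 0], -1],
    [[0, 1.2, 0], [0, 0, 0], -1],
    [[0, 1.2, 0], [0, 0, 0], -1],
  ],
)

```text
t: 15.5
eef_pos: [0.44, -0.2604, 0.0833]
eef_rot: [-0.189, 2.129, -2.13]
contact_force: [-3.1, 1.4, 6.5]
width: 0.013
```

```bash
python3 - <<'E'
from h import *
plan([.4399,-.2604,.0834],Rdown(1.746-np.pi));print(env.state()['contact_force'])
E
```

```text
t 15.5 shift [ 0.1 -0.1 -0. ] turn [-0.0004  0.0009  0.0007] q6 0.69
[-3.08606016  1.42299503  6.52562684]
```

Contact (6.5 N up) with the collar seated. Release.

>>> move_arm(
  steps=[
    [[0, 0, 0], [0, 0, 0], 1],
    [[0, 0, 0], [0, 0, 0], 1],
    [[0, 0, 0], [0, 0, 0], 1],
    [[0, 0, 0], [0, 0, 0], 1],
    [[0, 0, 0], [0, 0, 0], 1],
    [[0, 0, 0], [0, 0, 0], 1],
    [[0, 0, 0], [0, 0, 0], 1],
  ],
)

```text
t: 16.2
eef_pos: [0.44, -0.2604, 0.0832]
eef_rot: [-0.189, 2.129, -2.13]
contact_force: [-0.3, 1.2, 0.1]
width: 0.0851
```

>>> move_arm(
  steps=[
    [[0, -10, 0], [0, 0, 0], 1],
    [[0, -30, 0], [0, 0, 0], 1],
    [[0, -60, 0], [0, 0, 0], 1],
    [[0, -100, 0], [0, 0, 0], 1],
    [[0, -130, 0], [0, 0, 0], 1],
    [[0, -150, 0], [0, 0, 0], 1],
    [[0, -150, 0], [0, 0, 0], 1],
  ],
)

```text
t: 16.9
eef_pos: [0.4422, -0.2621, 0.238]
eef_rot: [-0.182, 2.119, -2.134]
contact_force: [0.5, -0.3, -0.2]
width: 0.0854
```

```bash
python3 - <<'E'
from h import *
s=env.state();print(s['joint_positions'],s['contact_force'],s['width'])
plan([.608,-.0955,.21],Rdown(-1.396))
plan([.608,-.0955,.21],Rdown(-0.13-np.pi/2))
im,_=grab('scene','s9');o=cv2.resize(im[130:260,170:300],(600,600),interpolation=2)
cv2.imwrite('pics/a9.png',o[...,::-1])
E
```

```text
[-7.03039586e-01  6.48905130e-02  1.68748487e+00 -8.15947037e-04
  1.38017425e+00  6.91708645e-01] [ 0.47386179 -0.29188601 -0.16959832] 0.08537151776952834
t 16.9 shift [-192.3   28.  -135.1] turn [-0.0075  0.0014 -0.0052] q6 0.69
t 16.9 shift [-192.3   28.  -135.1] turn [-0.0066  0.3062 -0.0063] q6 0.69
```

View pics/a9.png

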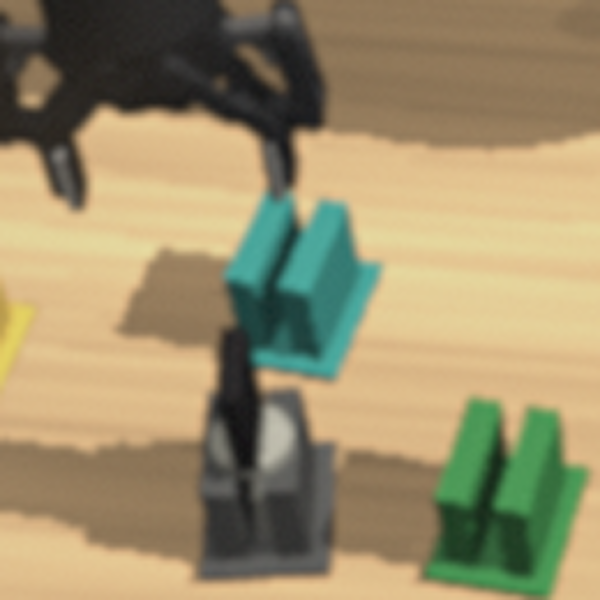

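>>> move_arm(
  steps=[
    [[-30, 0, -20], [0, 0, 0], -1],
    [[-60, 0, -45], [0, 0, 0], -1],
    [[-95, 0, -65], [0, 0, 0], -1],
    [[-130, 0, -90], [0, 0, 0], -1],
    [[-165, 10, -115], [0, 0, 0], -1],
    [[-192, 20, -135], [-0.007, 0, -0.005], -1],
    [[-192, 28, -135], [-0.007, 0, -0.005], -1],
    [[-192, 28, -135], [-0.007, 0, -0.005], -1],
  ],
)

```text
t: 17.75
eef_pos: [0.6043, -0.0936, 0.2032]
eef_rot: [-0.201, 2.138, -2.128]
contact_force: [-0.1, -1.2, -0.5]
width: 0.0
```

```bash
python3 - <<'E'
from h import *
s=env.state();print(s['width'],s['contact_force'])
plan([.608,-.0955,.135],Rdown(-1.396))
E
```

```text
3.503288746341027e-05 [-0.09206233 -1.23046082 -0.50706779]
t 17.75 shift [-4.  68.2  2.9] turn [0.0058 0.0029 0.0097] q6 1.1
```

>>> move_arm(
  steps=[
    [[-4, 20, 2.9], [0.006, 0.003, 0.01], -1],
    [[-4, 45, 2.9], [0.006, 0.003, 0.01], -1],
    [[-4, 60, 2.9], [0.006, 0.003, 0.01], -1],
    [[-4, 68, 2.9], [0.006, 0.003, 0.01], -1],
    [[-4, 68, 2.9], [0.006, 0.003, 0.01], -1],
    [[-4, 68, 2.9], [0.006, 0.003, 0.01], -1],
  ],
)

```text
t: 18.35
eef_pos: [0.6085, -0.096, 0.1361]
eef_rot: [-0.184, 2.129, -2.13]
contact_force: [0.3, 0.2, -0.6]
width: 0.0
```

```bash
python3 - <<'E'
from h import *
s=env.state();print(s['width'],s['contact_force'])
plan([.608,-.0955,.106],Rdown(-1.396))
im,_=grab('scene','s10');t,_=grab('top','t10')
o=np.hstack([cv2.resize(im[200:330,220:350],(400,400),interpolation=2),cv2.resize(t[160:260,290:390],(400,400),interpolation=2)])
cv2.imwrite('pics/a10.png',o[...,::-1])
E
```

```text
4.358607278966864e-05 [ 0.31039751  0.17810861 -0.6489334 ]
t 18.35 shift [ 0.4 30.1 -0.6] turn [-0.0009 -0.0006 -0.0016] q6 1.1
```

View pics/a10.png

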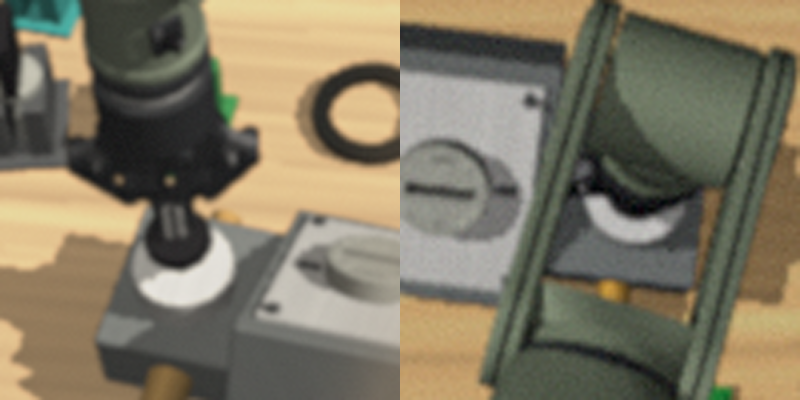

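>>> move_arm(
  steps=[
    [[0.4, 5, -0.6], [0, 0, -0.002], -1],
    [[0.4, 10, -0.6], [0, 0, -0.002], -1],
    [[0.4, 15, -0.6], [0, 0, -0.002], -1],
    [[0.4, 20, -0.6], [0, 0, -0.002], -1],
    [[0.4, 24, -0.6], [0, 0, -0.002], -1],
    [[0.4, 28, -0.6], [0, 0, -0.002], -1],
    [[0.4, 28, -0.6], [0, 0, -0.002], -1],
  ],
)

```text
t: 19.15
eef_pos: [0.6093, -0.0955, 0.1097]
eef_rot: [-0.184, 2.127, -2.131]
contact_force: [-1.0, 0.6, 8.8]
width: -0.0003
```

```bash
python3 - <<'E'
from h import *
s=env.state();print(s['contact_force']);plan([.608,-.0955,.106],Rdown(-1.396))
E
```

```text
[-0.99217151  0.58341197  8.81181212]
t 19.15 shift [ 1.3  3.6 -0.3] turn [-0.0021 -0.0001 -0.0021] q6 1.1
```

>>> move_arm(
  steps=[
    [[0.5, 1.5, 0], [0, 0, 0], -1],
    [[0.5, 3, 0], [0, 0, 0], -1],
    [[0.5, 4, 0], [0, 0, 0], -1],
    [[0.5, 5, 0], [0, 0, 0], -1],
  ],
)

```text
t: 19.55
eef_pos: [0.6093, -0.0956, 0.1061]
eef_rot: [-0.183, 2.126, -2.131]
contact_force: [-2.8, 0.4, 9.4]
width: 0.0001
```

```bash
python3 - <<'E'
from h import *
s=env.state();print(s['contact_force']);plan([.608,-.0955,.106],Rdown(-1.396))
E
```

```text
[-2.75004194  0.36063614  9.39562137]
t 19.55 shift [ 1.3  0.1 -0.3] turn [-0.0023 -0.     -0.0031] q6 1.1
```

>>> move_arm(
  steps=[
    [[0.5, 1, 0], [0, 0, 0], -1],
    [[0.5, 1.8, 0], [0, 0, 0], -1],
    [[0.5, 1.8, 0], [0, 0, 0], -1],
    [[0.5, 1.8, 0], [0, 0, 0], -1],
  ],
)

```text
t: 19.95
eef_pos: [0.6093, -0.0956, 0.1061]
eef_rot: [-0.182, 2.125, -2.13]
contact_force: [-3.1, 2.1, 10.2]
width: -0.0001
```

```bash
python3 - <<'E'
from h import *
s=env.state();print(s['contact_force']);plan([.608,-.0955,.106],Rdown(-1.396))
E
```

```text
[-3.08289308  2.05004664 10.15150102]
t 19.95 shift [ 1.3  0.1 -0.3] turn [-0.0027  0.0003 -0.004 ] q6 1.1
```

>>> move_arm(
  steps=[
    [[0, 2.5, 0], [0, 0, 0], -1],
    [[0, 3.5, 0], [0, 0, 0], -1],
    [[0, 4, 0], [0, 0, 0], -1],
    [[0, 4, 0], [0, 0, 0], -1],
    [[0, 4, 0], [0, 0, 0], -1],
  ],
)

```text
t: 20.45
eef_pos: [0.6095, -0.0956, 0.106]
eef_rot: [-0.183, 2.125, -2.131]
contact_force: [-8.3, 1.9, 19.9]
width: -0.0003
```

```bash
python3 - <<'E'
from h import *
s=env.state();print(s['contact_force']);plan([.608,-.0955,.106],Rdown(-1.396))
E
```

```text
[-8.25427265  1.90526462 19.87827407]
t 20.45 shift [ 1.4 -0.  -0.3] turn [-0.0032  0.0008 -0.004 ] q6 1.1
```

Stop confirmed: 20 N with no further travel, z = 0.106. Hold 0.8 s, then release upward.

>>> move_arm(
  steps=[
    [[0, 4, 0], [0, 0, 0], -1],
    [[0, 4, 0], [0, 0, 0], -1],
    [[0, 4, 0], [0, 0, 0], -1],
    [[0, 4, 0], [0, 0, 0], -1],
    [[0, 4, 0], [0, 0, 0], -1],
    [[0, 4, 0], [0, 0, 0], -1],
    [[0, 4, 0], [0, 0, 0], -1],
    [[0, 4, 0], [0, 0, 0], -1],
  ],
)

```text
t: 21.25
eef_pos: [0.6095, -0.0955, 0.1059]
eef_rot: [-0.184, 2.124, -2.131]
contact_force: [-9.5, 1.7, 21.0]
width: -0.0002
```

>>> move_arm(
  steps=[
    [[0, 0, 0], [0, 0, 0], -1],
    [[0, -8, 0], [0, 0, 0], -1],
    [[0, -16, 0], [0, 0, 0], -1],
    [[0, -28, 0], [0, 0, 0], -1],
    [[0, -50, 0], [0, 0, 0], -1],
    [[0, -90, 0], [0, 0, 0], -1],
    [[0, -130, 0], [0, 0, 0], -1],
    [[0, -130, 0], [0, 0, 0], -1],
  ],
)

```text
t: 22.05
eef_pos: [0.6129, -0.0963, 0.2435]
eef_rot: [-0.17, 2.113, -2.131]
contact_force: [1.2, -0.9, 0.0]
width: -0.0002
```

>>> move_arm(
  steps=[
    [[60, 0, 40], [0, 0, 0], -1],
    [[110, 0, 80], [0, 0, 0], -1],
    [[130, 0, 120], [0, 0, 0], -1],
    [[150, 0, 150], [0, 0, 0], -1],
    [[150, 0, 150], [0, 0, 0], -1],
    [[150, 0, 150], [0, 0, 0], -1],
    [[150, 0, 150], [0, 0, 0], -1],
    [[150, 0, 150], [0, 0, 0], -1],
  ],
)

```text
t: 22.85
eef_pos: [0.4921, -0.2686, 0.2422]
eef_rot: [-0.172, 2.113, -2.128]
contact_force: [-0.1, 0.1, -0.4]
width: 0.0004
```

```bash
python3 - <<'E'
from h import *
s=env.state();print(s['t'],s['eef_pos'],s['contact_force'],s['qd'])
im,ds=grab('scene','s11');t,d=grab('top','t11')
for n,dd in(('top',d),('scene',ds)):
    W=cloud(n,dd);k=np.hypot(W[...,0]-.608,W[...,1]+.0955)<.015;z=W[...,2][k];print(n,k.sum(),np.nanmedian(z))
    k=np.hypot(W[...,0]-.4395,W[...,1]+.26)<.03;z=W[...,2][k];q=W[k][z>.122];print('key',cv2.minAreaRect((q[:,:2]*1000).astype(np.float32)),np.median(q[:,2])) if len(q)>5 else print('key hidden',len(q))
E
```

```text
22.85 [ 0.4921076  -0.26860325  0.24215429] [-0.1326135   0.12349665 -0.43738767] [ 0.00826117 -0.00485841 -0.00196787 -0.00367854 -0.00041373 -0.00177335]
top 94 0.1264444811954441
key ((442.4692687988281, -267.82135009765625), (59.24051284790039, 42.9672737121582), 21.368194580078125) 0.581416042310883
scene 173 0.1261953265378018
key ((440.5906982421875, -270.38751220703125), (59.38542938232422, 38.64793014526367), 6.626413345336914) 0.5896955686269091
```

View pics/s11.png

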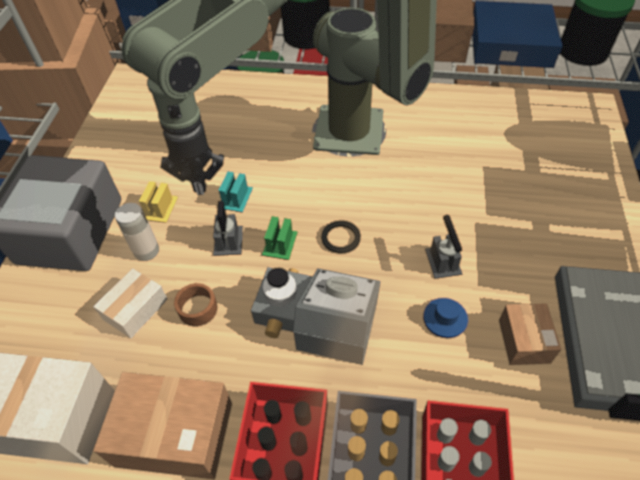

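View pics/t11.png

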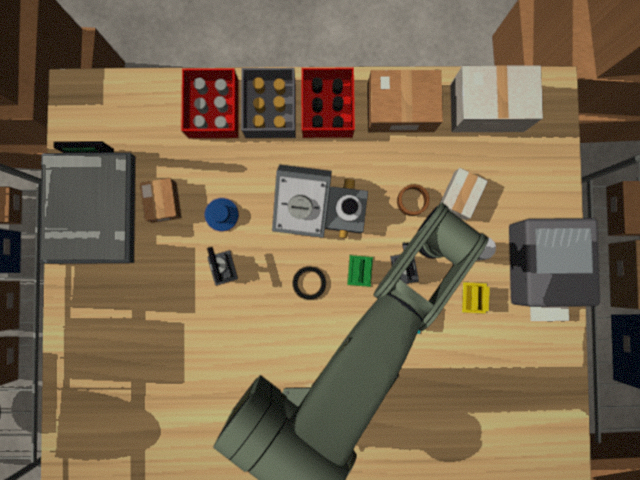

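```bash
python3 - <<'E'
from h import *
for f in('s0','s11'):
    d=np.load(f+'.npz');W=cloud('scene',d['d'])[190:260,195:259].reshape(-1,3);C=d['im'][190:260,195:259].reshape(-1,3).astype(int)
    m=(W[:,2]>.124)&(W[:,2]<.145)&(C.sum(1)<200)&(np.hypot(W[:,0]-.44,W[:,1]+.26)<.04);q=W[m];print(f,m.sum(),cv2.minAreaRect((q[:,:2]*1000).astype(np.float32)),np.percentile(q[:,2],[50,95]))
d0=np.load('s0.npz')['im'].astype(int);d1=np.load('s11.npz')['im'].astype(int)
t=np.load('t11.npz')['im'];g=np.arange(-45,45,.3);A,B=np.meshgrid(g,-g)
P=cam_c+(A[...,None]*ex+B[...,None]*ey)/1000
uv=proj('top',P.reshape(-1,3)).astype(np.float32).reshape(A.shape+(2,))
l=cv2.remap(t.astype(np.float32),uv[...,0],uv[...,1],cv2.INTER_CUBIC).sum(2);m=(np.hypot(A,B)<26)&(l<np.median(l[np.hypot(A,B)<25])*.7)
q=np.c_[A[m],B[m]];print(cv2.minAreaRect(q.astype(np.float32)))
env.close_job()
E
```

```text
s0 106 ((437.47259521484375, -261.8206481933594), (52.902503967285156, 14.584091186523438), 10.154730796813965) [0.1323487 0.135925 ]
s11 111 ((442.5901794433594, -258.1717529296875), (52.37800216674805, 13.544322967529297), 9.849395751953125) [0.13225482 0.13662461]
((-0.3000011444091797, -0.5999999046325684), (7.800000190734863, 47.400001525878906), 90.0)
the job is handed in; nothing more can be done
```

The whole job went through in the order asked, and I handed it in at about 23 s of the 61 s allowed. I took the paddle key from its dark stand and set its blade about 11 mm into the cam slot. I turned the lock clockwise to its stop and stood the key back in its stand. Then I pressed and released the plunger.

Last checks:
- **Cam lock:** the wrist torque rose to 0.93 N m at the stop. In the top camera the slot lies level across the slope (90.0°), after the key was withdrawn and again at the end.
- **Key:** it stands upright in its own stand. Its top is at 0.132 m and its angle about 9.8°, both as at the start, within 6 mm of where it was in plan. The top view of it was blocked by the arm at the end, so this rests on the scene camera alone.
- **Plunger:** it stopped at z = 0.106 m under about 20 N with no further travel, and I held it there for about 0.8 s. Both cameras then read its top at 0.126 m, so it is fully back up.
- **Rest of the scene:** the other key and the bystanders look unmoved in the pictures. The spray can and the turquoise stand were partly hidden from the top camera, so I checked those only in the scene view. The arm ended clear of everything, with no contact force beyond sensor noise.

No check failed.

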